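Put the filler spreader in the wash block and pump it

ROBOT

A 7-joint arm with a two-finger parallel gripper is mounted at the origin on the work surface. World frame = base frame: x ahead of the robot, y to its left, z up, the work surface at z = 0. Lengths are in m, angles in rad, forces in N, time in s.
With the tool pointing down it reaches from about 0.4 to 0.85 m from the base axis. Payload 10.4 kg.
Tool frame: the origin (TCP) lies at the very end of the fingers, on their centre line; the grasp point (between the pads) lies 19 mm behind it; z points along the fingers, y is the line along which they close (so a half turn about z gives the same grasp; the last joint's range is limited). The gripper opens to 87 mm and grips with 3 to 60 N. Pads are 19 mm wide; open, the fingers measure 117 mm over their backs; the gripper's body (75 mm by 190 mm) begins 51 mm behind the grasp point.
Start: joints at [-1.364, 0.332, -0.065, 1.46, 0.022, 1.35, -0.088], TCP at [0.142, 0.609, 0.223] pointing down, gripper open.
Joint ranges: [-2.6, 2.6], [-0.5, 2.12], [-1.47, 1.34], [0.16, 2.42], [-1.27, 4.41], [0.06, 2.06], [-2.6, 2.6]. Speed limits (rad/s): [2.22, 2.22, 2.79, 2.79, 3.14, 3.14, 3.14].

INTERFACE

Orientations are given as a unit quaternion [x, y, z, w].
In Python, from bench import status, camera, order gives the robot as it stands.
- The arm moves only by the tool jog_arm, never from a script. Its argument "plan" is a list of rows, each a list of 7 numbers: the turn, a rotation vector about the tool's x, y, z in rad, then the shift along the tool's x, y, z in mm, then the opening, from -1 (shut) to 1 (fully open). A call has 1 to 12 rows; each row is the pose to reach, as a shift and turn from the pose commanded when the call began, along the tool's axes at that moment; what a row does not reach only later rows make up. A row lasts 1/10 s, in which the tool goes at most 50 mm and 8.59 degrees, less where a joint would pass 70% of its speed; a pose out of reach is approached as far as the arm can. A call with a gripper value outside its range is refused whole. The fingers move at their own pace and stop on an object; "squeeze" is the grip in N (left out, the last holds). Time passes only in rows, so rows that repeat a pose let the fingers close. It gives the time, the measured TCP pose, the force, the opening and the grip force at its end, in the units of the state.
- status.read_state(): the state, without advancing time (a new reading comes with each control period).
- camera(name): name is "scene" or "top"; returns a dict with "image" (400x640x3 uint8, red, green, blue), "z_map" (400x640 float32, m along the optical axis (not along the pixel's ray), 0 where there is no reading), "fx", "fy", "cx", "cy" (pixels), "k1" (the pictures are not rectified: a ray, as slopes to the right and down, at radius r is drawn at 1 + k1 r^2 times it, then the intrinsics apply), "world_from_camera" (4x4, takes a point from camera to world coordinates). Camera axes: x right, y down, z forward; pixel columns grow to the right and rows downward; lengths in m; the calibration is good to about 2 mm. A picture is of the moment at which its call begins.
- order.close_job(): hands the job in; it is judged then, once.
The state is a dict: "time": time; "joint_positions": joint angles; "joint_vel": joint speeds; "joint_torque": joint torques, N m; "ee_pos": TCP position; "eef_rot": TCP orientation; "ft_force": force on the tool from outside, world axes, zero at the start; "torque": the same for the moment, N m; "width": finger opening in m; "grip_force": force on a finger pad.
Only numpy, scipy, OpenCV 4.12 (cv2) and the standard library are available. Lean on these libraries where they do the work, as an engineer would, in place of code of your own. Each camera call takes 0.05 s, during which the arm holds its last target. There are 200 camera calls.

TASK

Wash up the filler spreader: take it by its wooden handle out of the tool rest and lower it, blade down, all the way into the long slot of the wash block, and let go without dropping it. Then press the block's pump plunger right down to its stop and let it spring back up, with the spreader left in its slot. Leave the other things on the bench where they are.

Things in the scene. Friction and masses are not known exactly. Their poses are not given: they have to be found in the camera images.
- spreader: Filler spreader: flat steel blade 100 mm wide (x), 4 thick (y), 80 high, with a wooden bar handle along its top, 112 long (x), 24 thick (y), 30 high (80 to 110 mm above the blade's lower edge). About 0.3 kg. Origin: middle of the lower edge; x along it, z up to the handle. Both faces alike. Starts standing upright in the rest; may lean up to 6 degrees.
- blade_edge (a point): Middle of the lower edge of the spreader's blade (the spreader's origin).
- handle_mid (a point): Centre of the spreader's wooden handle, 95 mm above the blade's lower edge.
- rest: Tool rest, fixed: dark steel base plate 130 x 80 mm, 8 thick, with two notched brackets 36 mm either side of the middle along x, tops 50 mm above the bench; notches 8 mm wide (y), open above, down to the plate on which the blade stands. Origin: centre of its underside; x along the blade. It may stand left or right of the wash block.
- wash_block: Wash block, fixed: aluminium, 150 mm (x) by 180 (y), 70 high. In its top two slots along x: the long one at y = -60 mm, a short one at y = -5; at y = +60 a pump plunger on a round collar (38 mm across, 22 high). A thin copper pipe, at most 11 mm above the top, runs along the +x edge from collar to long slot. Origin: centre of its underside.
- long_slot (a point): Centre of the long slot's mouth, level with the block's top (70 mm above the bench); axes as the block's, x along the slot. Slot 112 mm long (x), 9 wide (y), 60 deep, mouth chamfered by 4 mm. Fully home, the blade's lower edge stands on the floor 60 mm below this point and the handle's underside is 20 mm above the block's top.
- short_slot (a point): Centre of the short slot's mouth: 60 mm long, 9 mm wide, 60 mm deep; too short for this spreader. Empty.
- plunger_top (a point): Centre of the upper face of the pump plunger's black round head (46 mm across, 12 mm thick), 130 mm above the bench when up, 112 mm when fully down.
- plunger (a joint): Travel of the plunger: 0 = up, 0.018 m = fully down on its stop. A spring pushes it back up (about 3 N to start, 9 N at the stop).
- hub: Bystander: aluminium wheel hub, 160 mm across, 58 mm high, loose. Origin: centre of its underside.
- bottle: Bystander: white plastic bottle, 68 mm across, 170 mm high, loose. Origin: centre of its underside.
- tin: Bystander: tin, 84 mm across, 90 mm high, loose. Origin: centre of its underside.
- sanding_block: Bystander: cork sanding block 110 x 60 x 32 mm, loose. Origin: centre of its underside.
Not all that is in view belongs to the job. Leave any green, red or turquoise look-alike of the wash_block alone.

How it is judged:
By the outcome, as a careful person would: the job done as asked, in the order asked, and still so for the second after the job is handed in, with the robot touching nothing.
It also fails if it takes over 61 s, if anything falls off the work surface, if the arm or the gripper's body presses on something with over 40 N, if the wrist force passes 120 N, or if a joint passes its speed limit or range.

## Working session

There is one attempt and no reset: what is moved stays moved. The work goes in short steps, Python scripts to look and compute and a tool call to move; the robot and the scene stay as the last step left them, time stands still between calls to the robot, and variables do not carry over. Pictures are saved under pics/ and viewed, at most 10 in all, crops included, and the job is handed in when it is done.

Besides the shell and the picture viewer there is one more tool, called after "Call:" as name(argument=value, ...) on one line, values as JSON. jog_arm: Moves the arm, as the interface text tells. Its arguments: {"type":"object","properties":{"plan":{"type":"array"},"squeeze":{"type":"number"}},"required":["plan"]}

```bash
mkdir -p pics; cat > h.py <<'E'
import numpy as np,cv2,pickle
from bench import status,camera,order
def snap(n,tag):
    c=camera(n); pickle.dump(c,open(f'{tag}.pkl','wb')); cv2.imwrite(f'pics/{tag}.png',c['image'][...,::-1]); return c
def load(tag): return pickle.load(open(f'{tag}.pkl','rb'))
def cloud(c):
    K=np.array([[c['fx'],0,c['cx']],[0,c['fy'],c['cy']],[0,0,1]])
    v,u=np.mgrid[0:400,0:640]
    # undistort radial k1
    p=cv2.undistortPoints(np.stack([u,v],-1).reshape(-1,1,2).astype(float),K,np.array([c['k1'],0,0,0,0.]))[:,0].reshape(400,640,2)
    z=c['z_map']; P=np.dstack([p[...,0]*z,p[...,1]*z,z]); T=np.array(c['world_from_camera'])
    W=P@T[:3,:3].T+T[:3,3]; W[z==0]=np.nan; return W
E
python3 - <<'E'
from h import *
a=snap('scene','s1');b=snap('top','t1')
cv2.imwrite('pics/t1.png',b['image'][...,::-1])
for c in(a,b):print(np.round(c['world_from_camera'],3),c['fx'],c['k1'])
print(status.read_state())
E
```

```text
[[ 0.146  0.746 -0.65   1.585]
 [ 0.989 -0.117  0.088 -0.126]
 [-0.011 -0.655 -0.755  1.294]
 [ 0.     0.     0.     1.   ]] 477.5525669175972 0.007067994139290806
[[-0.027 -0.986  0.165  0.334]
 [-1.     0.027 -0.002  0.009]
 [-0.002 -0.165 -0.986  1.305]
 [ 0.     0.     0.     1.   ]] 425.4542628837458 -0.05071543589450076
{'time': 0.1, 'joint_positions': array([-1.36358421,  0.33280705, -0.06469011,  1.46084759,  0.02158088,
        1.34986997, -0.08847161]), 'joint_vel': array([-0.00107026, -0.0013425 , -0.00106608, -0.00284942,  0.00106217,
       -0.00112049, -0.0014418 ]), 'joint_torque': array([ 1.62218388e-03, -6.24536276e+01,  2.48107722e-02, -3.90716958e+01,
       -6.13952335e-02,  3.66291020e-02,  4.71126907e-05]), 'ee_pos': array([0.14229756, 0.60824367, 0.22183912]), 'eef_rot': array([ 1.14636533e-01,  9.93407309e-01, -6.16638873e-04, -5.15591693e-05]), 'ft_force': array([ 0.1951759 , -0.51729635,  0.29872892]), 'torque': array([-0.00995316, -0.00263336,  0.01079633]), 'grip_force': 0.0, 'width': 0.08697495624082689}
```

View pics/t1.png

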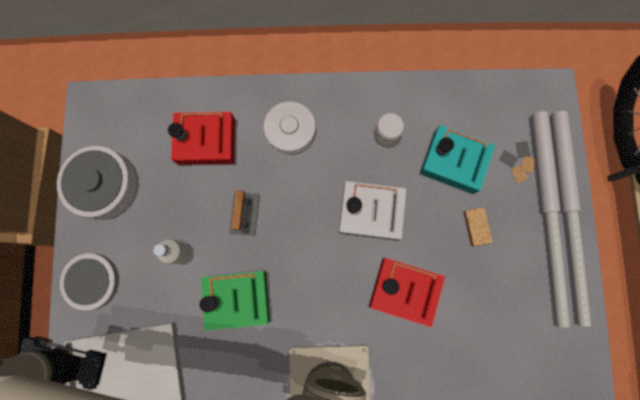

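View pics/s1.png

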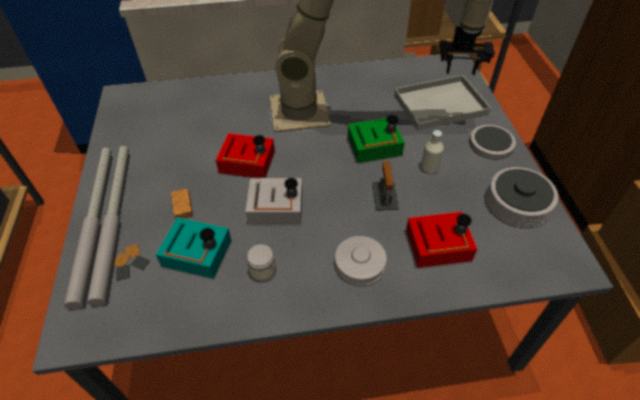

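Top view: the aluminium block is at about (374,210). The look-alikes are red (203,137) and (407,291), turquoise (458,158) and green (235,300). Only the grey one fits. The spreader in its rest is at (240,212). I'll enlarge both and measure.

```bash
python3 - <<'E'
from h import *
a=load('s1');b=load('t1')
def crop(c,u,v,w,h,k): return cv2.resize(c['image'][v:v+h,u:u+w,::-1],None,fx=k,fy=k,interpolation=cv2.INTER_CUBIC)
A=crop(b,335,175,80,70,5);B=crop(b,220,180,80,70,5)
C=crop(a,240,165,80,60,5);D=crop(a,360,155,80,60,5)
cv2.imwrite('pics/crop1.png',np.vstack([np.hstack([A[:300],B[:300]]),np.hstack([C,D])]))
for c,nm,(bu,bv,su,sv) in((b,'t',(374,210,240,212)),(a,'s',(275,200,387,185))):
    W=cloud(c)
    def reg(u,v,r,z0,z1):
        S=W[v-r:v+r,u-r:u+r].reshape(-1,3); return S[(S[:,2]>z0)&(S[:,2]<z1)]
    for lab,u,v,r,z0,z1 in(('blocktop',bu,bv,45,.062,.078),('plunger',bu,bv,45,.12,.14),('handle',su,sv,32,.095,.135),('restbase',su,sv,32,.004,.014)):
        S=reg(u,v,r,z0,z1); 
        if len(S)<3: print(nm,lab,len(S));continue
        rc=cv2.minAreaRect(np.float32(S[:,:2]*1000)); print(nm,lab,len(S),np.round(S.mean(0),4),[np.round(x,1) for x in rc],'zmed',np.round(np.median(S[:,2]),4))
E
```

```text
t blocktop 2693 [ 0.5045 -0.1433  0.0707] [array([ 508.5, -141.1]), array([180.8, 151. ]), np.float64(81.5)] zmed 0.0708
t plunger 208 [ 0.5169 -0.0812  0.1307] [array([517.6, -81.6]), array([44.9, 42.8]), np.float64(88.8)] zmed 0.1306
t handle 392 [0.5114 0.247  0.1165] [array([513. , 248.8]), array([ 25.1, 112.2]), np.float64(83.1)] zmed 0.1181
t restbase 920 [0.5168 0.2506 0.0075] [array([523.1, 264.4]), array([198.2, 198.9]), np.float64(89.4)] zmed 0.007
s blocktop 1866 [ 0.4805 -0.165   0.0701] [array([ 444.3, -176. ]), array([255.4, 282.2]), np.float64(83.6)] zmed 0.0701
s plunger 129 [ 0.5209 -0.0856  0.1293] [array([519.6, -85.4]), array([43.2, 46.2]), np.float64(84.2)] zmed 0.1295
s handle 226 [0.5205 0.2414 0.1145] [array([515. , 243.8]), array([ 25.5, 116.5]), np.float64(82.9)] zmed 0.1163
s restbase 782 [0.4832 0.2555 0.0073] [array([460.7, 267.8]), array([235.8, 314.9]), np.float64(79.1)] zmed 0.0067
```

View pics/crop1.png

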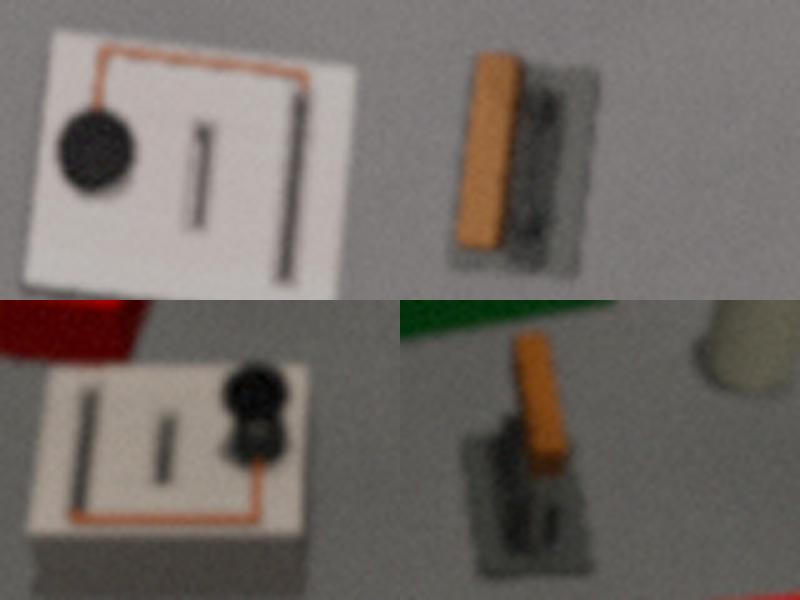

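The crops confirm it. The aluminium block has its copper pipe on the far (+x) side, the plunger to the left at crop (97,150) and the long slot at crop x≈295. The handle is tilted a little to the left over its rest. Next I'll intersect the picked pixels with their known heights.

```bash
cat >> h.py <<'E'
def onz(c,u,v,z):
    K=np.array([[c['fx'],0,c['cx']],[0,c['fy'],c['cy']],[0,0,1]])
    p=cv2.undistortPoints(np.array([[[u,v]]],float),K,np.array([c['k1'],0,0,0,0.]))[0,0]
    T=np.array(c['world_from_camera']);d=T[:3,:3]@np.r_[p,1];o=T[:3,3];return (o+d*(z-o[2])/d[2])
E
python3 - <<'E'
from h import *
a=load('s1');b=load('t1')
T=lambda x,y,z,w:onz(b,(335+x/5 if w==0 else 220+(x-400)/5)-.4,(175+y/5 if w==0 else 180+y/5)-.4,z)[:2]*1000
S=lambda x,y,z,w:onz(a,(240+x/5 if w==0 else 360+(x-400)/5)-.4,(165 if w==0 else 155)+(y-300)/5-.4,z)[:2]*1000
def show(n,P):
    P=np.array(P);print(n,np.round(P,1).tolist(),'mid',P.mean(0).round(1))
    if len(P)==2:d=P[0]-P[1];print('   len',np.hypot(*d).round(1),'deg',np.degrees(np.arctan2(d[1],d[0])).round(1))
show('slotT',[T(301,92,.07,0),T(286,280,.07,0)]);show('slotS',[S(78,515,.07,0),S(92,390,.07,0)])
show('blockS near/far',[S(30,532,.07,0),S(305,532,.07,0),S(308,366,.07,0),S(50,366,.07,0)])
show('plT',[T(97,150,.13,0)]);show('plS',[S(257,392,.13,0)])
show('baseT',[T(600,70,.008,1),T(575,275,.008,1),T(448,268,.008,1)])
show('base diag centreT',[T(600,70,.008,1),T(448,268,.008,1)])
show('baseS',[S(480,575,.008,1),S(592,570,.008,1),S(462,435,.008,1)]);show('base diag S',[S(592,570,.008,1),S(462,435,.008,1)])
show('handleT',[T(498,55,.118,1),T(480,245,.118,1)])
show('handleS',[S(550,458,.118,1),S(531,335,.118,1)])
for c,u,v in((b,240,212),(a,387,180)):
    W=cloud(c);X=W[v-32:v+32,u-32:u+32].reshape(-1,3);X=X[X[:,2]>.08]
    m=X.mean(0)
    H=X[X[:,2]>.108];A=np.c_[H[:,:2]-H[:,:2].mean(0),np.ones(len(H))];k=np.linalg.lstsq(A,H[:,2],rcond=None)[0];print(len(X),len(H),H.mean(0).round(4),k.round(3))
    yy=H[:,1];print(np.histogram(X[:,2],bins=np.arange(.08,.13,.004))[0])
E
```

```text
slotT [[555.0, -208.2], [444.1, -193.3]] mid [ 499.6 -200.7]
   len 111.9 deg -7.6
slotS [[558.2, -210.4], [447.3, -194.6]] mid [ 502.7 -202.5]
   len 112.0 deg -8.1
blockS near/far [[567.8, -242.5], [595.8, -63.3], [448.1, -43.7], [419.9, -222.3]] mid [ 507.9 -143. ]
plT [[514.4, -81.7]] mid [514.4 -81.7]
plS [[521.8, -83.7]] mid [521.8 -83.7]
baseT [[575.7, 200.2], [448.8, 215.9], [455.1, 293.8]] mid [493.2 236.7]
base diag centreT [[575.7, 200.2], [455.1, 293.8]] mid [515.4 247. ]
   len 152.7 deg -37.8
baseS [[579.7, 197.1], [587.3, 274.6], [449.4, 212.9]] mid [538.8 228.2]
base diag S [[587.3, 274.6], [449.4, 212.9]] mid [518.4 243.8]
   len 151.1 deg 24.1
handleT [[565.4, 242.1], [457.2, 251.7]] mid [511.3 246.9]
   len 108.6 deg -5.1
handleS [[575.7, 236.8], [462.4, 251.0]] mid [519.1 243.9]
   len 114.1 deg -7.1
398 351 [0.5118 0.248  0.1182] [0.012 0.053 0.118]
[  0   0   3   3  13  16  12  11  53 202  83   2]
234 189 [0.5163 0.2427 0.117 ] [-0.009  0.008  0.117]
[ 2  0  2  5  9 14 13 15 55 85 31  3]
```

```bash
cat >> h.py <<'E'
from scipy.spatial.transform import Rotation as Ro
def go(pos_mm,yawdeg):
    "tool-frame rotvec, shift for a tool-down pose whose tool y is at world y + yaw"
    s=status.read_state();R0=Ro.from_quat(s['eef_rot'])
    y=np.radians(yawdeg);ty=np.array([-np.sin(y),np.cos(y),0]);tz=np.array([0,0,-1.]);R1=Ro.from_matrix(np.c_[np.cross(ty,tz),ty,tz])
    print('at',np.round(s['ee_pos']*1000,1),'turn',(R0.inv()*R1).as_rotvec().round(4),'shift',R0.inv().apply(np.array(pos_mm)-s['ee_pos']*1000).round(1),'F',s['ft_force'].round(1),'w',round(s['width'],4),'g',s['grip_force'],'t',s['time'])
E
python3 -c "
from h import *
go([515.5,245.5,190],-7)"
```

```text
at [142.3 608.2 221.8] turn [-0.0012 -0.     -0.1076] shift [-446.  -268.2   32.2] F [ 0.2 -0.5  0.3] w 0.087 g 0.0 t 0.1
```

Call:
jog_arm(plan=[[0, 0, 0, -35, -20, -10, 1], [0, 0, 0, -75, -45, -20, 1], [0, 0, -0.05, -115, -70, -25, 1], [0, 0, -0.1, -155, -93, -25, 1], [0, 0, -0.108, -195, -117, -25, 1], [0, 0, -0.108, -235, -141, -25, 1], [0, 0, -0.108, -275, -165, -20, 1], [0, 0, -0.108, -315, -189, -10, 1], [0, 0, -0.108, -355, -213, 0, 1], [0, 0, -0.108, -395, -238, 15, 1], [0, 0, -0.108, -430, -259, 28, 1], [0, 0, -0.108, -446, -268, 32, 1]])

```text
time: 1.3
ee_pos: [0.5174, 0.2415, 0.1888]
eef_rot: [0.063, 0.998, -0.001, -0.0]
ft_force: [-0.4, -0.0, -0.8]
width: 0.0873
grip_force: 0.0
```

```bash
python3 -c "
from h import *
go([515.5,245.5,84],-7)"
```

```text
at [517.4 241.5 188.8] turn [-0.0027 -0.0008 -0.0046] shift [  2.3   4.  104.8] F [-0.4 -0.  -0.8] w 0.0873 g 0.0 t 1.3
```

Call:
jog_arm(plan=[[0, 0, 0, 0, 0, 30, 1], [0, 0, 0, 0, 0, 50, 1], [0, 0, 0, 0, 0, 50, 1], [0, 0, 0, 0, 0, 50, 1]])

```text
time: 1.7
ee_pos: [0.5155, 0.2461, 0.1408]
eef_rot: [0.061, 0.998, -0.0, -0.0]
ft_force: [0.4, -0.5, 0.3]
width: 0.087
grip_force: 0.0
```

```bash
python3 -c "
from h import *
go([515.5,245.5,84],-7)
a=snap('scene','s2');b=snap('top','t2')
A=cv2.resize(a['image'][120:220,340:440,::-1],None,fx=4,fy=4,interpolation=3)
B=cv2.resize(b['image'][160:260,190:290,::-1],None,fx=4,fy=4,interpolation=3)
cv2.imwrite('pics/c2.png',np.hstack([A,B]))"
```

```text
at [515.5 246.1 140.8] turn [-0.0003 -0.0004  0.0005] shift [-0.1 -0.6 56.8] F [ 0.4 -0.5  0.3] w 0.087 g 0.0 t 1.7
```

View pics/c2.png

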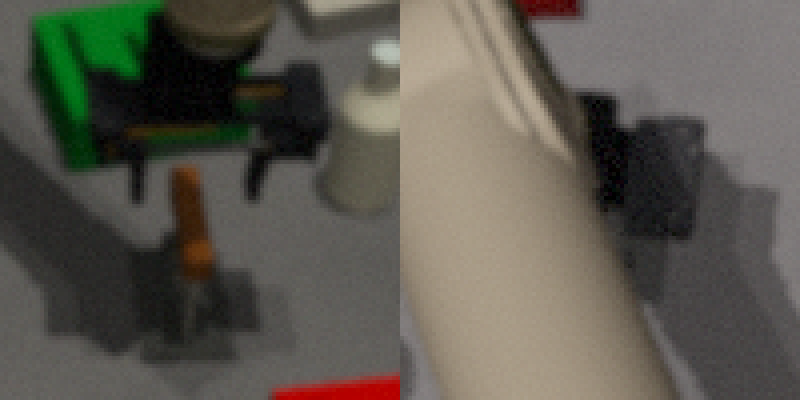

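The gripper straddles the handle: the fingers are at crop x≈138 and 255, with the handle at ≈190. Before descending I'll check the bottle's clearance.

```bash
python3 -c "
from h import *
a=load('s1');b=load('t1')
print(onz(a,436,133,.17),onz(b,160,251,.17))"
```

```text
[0.40267407 0.43945509 0.17      ] [0.39681512 0.44421677 0.17      ]
```

Call:
jog_arm(plan=[[0, 0, 0, 0, -0.5, 20, 1], [0, 0, 0, 0, -0.5, 40, 1], [0, 0, 0, 0, -0.5, 57, 1], [0, 0, 0, 0, -0.5, 57, 1], [0, 0, 0, 0, -0.5, 57, -0.1], [0, 0, 0, 0, -0.5, 57, -0.25], [0, 0, 0, 0, -0.5, 57, -0.35], [0, 0, 0, 0, -0.5, 57, -0.35]], squeeze=10)

```text
time: 2.6
ee_pos: [0.5159, 0.2458, 0.0843]
eef_rot: [0.061, 0.998, 0.0, 0.0]
ft_force: [-0.3, 0.7, -0.3]
width: 0.0628
grip_force: 0.0
```

Call:
jog_arm(plan=[[0, 0, 0, 0, 0, 0, -0.6], [0, 0, 0, 0, 0, 0, -1], [0, 0, 0, 0, 0, 0, -1], [0, 0, 0, 0, 0, 0, -1], [0, 0, 0, 0, 0, 0, -1]])

```text
time: 3.1
ee_pos: [0.5155, 0.2456, 0.0835]
eef_rot: [0.061, 0.998, 0.0, -0.0]
ft_force: [1.3, 1.0, -0.1]
width: 0.0239
grip_force: 10.0
```

Call:
jog_arm(plan=[[0, 0, 0, 0, 0, 0, -1], [0, 0, 0, 0, 0, 0, -1], [0, 0, 0, 0, 0, -5, -1], [0, 0, 0, 0, 0, -15, -1], [0, 0, 0, 0, 0, -30, -1], [0, 0, 0, 0, 0, -50, -1], [0, 0, 0, 0, 0, -70, -1], [0, 0, 0, 0, 0, -90, -1], [0, 0, 0, 0, 0, -110, -1], [0, 0, 0, 0, 0, -125, -1], [0, 0, 0, 0, 0, -130, -1], [0, 0, 0, 0, 0, -130, -1]], squeeze=35)

```text
time: 4.3
ee_pos: [0.5158, 0.2457, 0.2143]
eef_rot: [0.061, 0.998, 0.0, 0.0]
ft_force: [0.1, 0.2, -3.3]
width: 0.0239
grip_force: 34.7
```

```bash
python3 -c "
from h import *
go([501,-201.5,213],-8)"
```

```text
at [515.8 245.7 214.3] turn [0.0009 0.0009 0.0178] shift [ -39.7 -445.6    0.9] F [ 0.1  0.2 -3.3] w 0.0239 g 34.7484194059507 t 4.3
```

Call:
jog_arm(plan=[[0, 0, 0, -2, -15, -10, -1], [0, 0, 0, -4, -45, -20, -1], [0, 0, 0.005, -7, -80, -30, -1], [0, 0, 0.01, -11, -120, -35, -1], [0, 0, 0.015, -15, -160, -35, -1], [0, 0, 0.018, -18, -200, -35, -1], [0, 0, 0.018, -21, -240, -35, -1], [0, 0, 0.018, -25, -280, -35, -1], [0, 0, 0.018, -28, -320, -35, -1], [0, 0, 0.018, -32, -360, -35, -1], [0, 0, 0.018, -36, -400, -35, -1], [0, 0, 0.018, -38, -430, -35, -1]])

```text
time: 5.5
ee_pos: [0.4994, -0.1895, 0.2483]
eef_rot: [0.071, 0.997, -0.0, -0.0]
ft_force: [1.6, 0.8, -2.9]
width: 0.0239
grip_force: 34.7
```

```bash
python3 -c "
from h import *
go([501,-201.5,213],-8)"
```

```text
at [ 499.4 -189.5  248.3] turn [-0.0005 -0.0008 -0.003 ] shift [ -3.3 -11.6  35.3] F [ 1.6  0.8 -2.9] w 0.0239 g 34.747751751565374 t 5.5
```

Call:
jog_arm(plan=[[0, 0, 0, -2, -8, 0, -1], [0, 0, 0, -2, -12, 15, -1], [0, 0, 0, -2, -12, 35, -1], [0, 0, 0, -2, -12, 55, -1], [0, 0, 0, -2, -12, 75, -1], [0, 0, 0, -2, -12, 85, -1], [0, 0, 0, -2, -12, 85, -1], [0, 0, 0, -2, -12, 85, -1]])

```text
time: 6.3
ee_pos: [0.5015, -0.1981, 0.1641]
eef_rot: [0.07, 0.998, 0.0, 0.0]
ft_force: [0.3, -0.3, -3.3]
width: 0.024
grip_force: 34.7
```

```bash
python3 -c "
from h import *
go([501,-201.5,153],-8)
a=snap('scene','s3');b=snap('top','t3')
A=cv2.resize(a['image'][130:230,220:320,::-1],None,fx=5,fy=5,interpolation=3)
B=cv2.resize(b['image'][160:260,350:410,::-1],None,fx=5,fy=5,interpolation=3)
cv2.imwrite('pics/c3.png',np.hstack([A,B]))"
```

```text
at [ 501.5 -198.1  164.1] turn [ 0.0001  0.0004 -0.0001] shift [-0.  -3.4 11.1] F [ 0.3 -0.3 -3.3] w 0.024 g 34.733451924839756 t 6.3
```

View pics/c3.png

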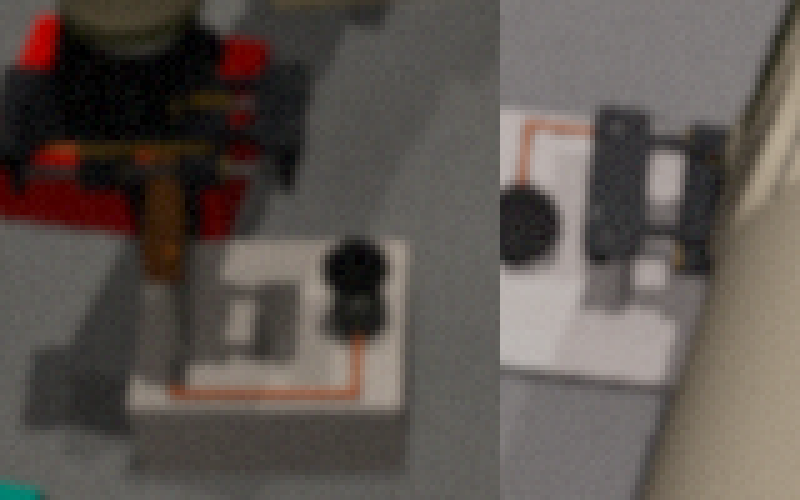

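The blade hangs just above the slot mouth (crop (183,385)), plumb and in line with the slot. I'll correct y by -3.5 mm and go down gently, watching the force.

Call:
jog_arm(plan=[[0, 0, 0, 0, -3.5, 0, -1], [0, 0, 0, 0, -3.5, 6, -1], [0, 0, 0, 0, -3.5, 12, -1], [0, 0, 0, 0, -3.5, 18, -1], [0, 0, 0, 0, -3.5, 21, -1], [0, 0, 0, 0, -3.5, 24, -1], [0, 0, 0, 0, -3.5, 24, -1]])

```text
time: 7.1
ee_pos: [0.5006, -0.2014, 0.139]
eef_rot: [0.07, 0.998, 0.0, -0.0]
ft_force: [0.1, 0.3, -3.2]
width: 0.0235
grip_force: 34.7
```

Call:
jog_arm(plan=[[0, 0, 0, 0, 0, 3, -1], [0, 0, 0, 0, 0, 6, -1], [0, 0, 0, 0, 0, 9, -1], [0, 0, 0, 0, 0, 12, -1], [0, 0, 0, 0, 0, 12, -1]])

```text
time: 7.6
ee_pos: [0.5005, -0.2014, 0.127]
eef_rot: [0.07, 0.998, 0.0, -0.0]
ft_force: [0.1, -0.0, -3.8]
width: 0.0236
grip_force: 34.7
```

```bash
python3 -c "
from h import *
go([501,-201.5,86],-8)
a=snap('scene','s4')
A=cv2.resize(a['image'][150:225,230:320,::-1],None,fx=8,fy=8,interpolation=3)
cv2.imwrite('pics/c4.png',A)"
```

```text
at [ 500.5 -201.4  127. ] turn [ 0.0001 -0.0008 -0.0001] shift [-0.5 -0.  41. ] F [ 0.1 -0.  -3.8] w 0.0236 g 34.73352377870469 t 7.6
```

View pics/c4.png

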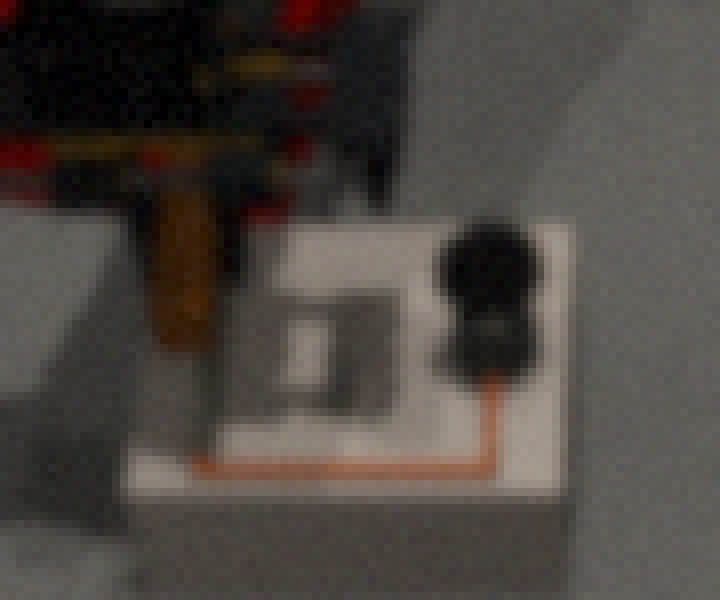

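The blade has entered the slot: its lower edge is about 18 mm below the top with no contact force. I'll go on down.

Call:
jog_arm(plan=[[0, 0, 0, 0, 0, 4, -1], [0, 0, 0, 0, 0, 9, -1], [0, 0, 0, 0, 0, 14, -1], [0, 0, 0, 0, 0, 19, -1], [0, 0, 0, 0, 0, 24, -1], [0, 0, 0, 0, 0, 29, -1], [0, 0, 0, 0, 0, 34, -1], [0, 0, 0, 0, 0, 37, -1], [0, 0, 0, 0, 0, 39, -1], [0, 0, 0, 0, 0, 39, -1]])

```text
time: 8.65
ee_pos: [0.5007, -0.2015, 0.0883]
eef_rot: [0.07, 0.998, 0.0, -0.0]
ft_force: [0.6, -0.7, -3.4]
width: 0.0238
grip_force: 34.7
```

Call:
jog_arm(plan=[[0, 0, 0, 0, 0, 1, -1], [0, 0, 0, 0, 0, 2, -1], [0, 0, 0, 0, 0, 2, -1]])

```text
time: 8.95
ee_pos: [0.5008, -0.2015, 0.0865]
eef_rot: [0.07, 0.998, 0.0, 0.0]
ft_force: [0.3, 0.8, -2.3]
width: 0.0234
grip_force: 34.7
```

Not yet on the floor. I'll go down in small steps until contact.

Call:
jog_arm(plan=[[0, 0, 0, 0, 0, 0.5, -1], [0, 0, 0, 0, 0, 1, -1], [0, 0, 0, 0, 0, 1, -1], [0, 0, 0, 0, 0, 1, -1]])

```text
time: 9.35
ee_pos: [0.5009, -0.2015, 0.0856]
eef_rot: [0.07, 0.998, 0.0, 0.0]
ft_force: [-0.2, 0.4, -3.3]
width: 0.0235
grip_force: 34.7
```

Call:
jog_arm(plan=[[0, 0, 0, 0, 0, 0.5, -1], [0, 0, 0, 0, 0, 1, -1], [0, 0, 0, 0, 0, 1, -1]])

```text
time: 9.65
ee_pos: [0.5011, -0.2017, 0.0855]
eef_rot: [0.07, 0.998, 0.0, 0.0]
ft_force: [-4.3, 0.8, 9.3]
width: 0.0239
grip_force: 34.8
```

The floor is reached at the predicted height (TCP 85.5 mm). I'll release and rise.

Call:
jog_arm(plan=[[0, 0, 0, 0, 0, -0.5, -1], [0, 0, 0, 0, 0, -0.5, -1], [0, 0, 0, 0, 0, -0.5, -0.3], [0, 0, 0, 0, 0, -0.5, 0], [0, 0, 0, 0, 0, -0.5, 0.3], [0, 0, 0, 0, 0, -0.5, 0.5], [0, 0, 0, 0, 0, -0.5, 0.5], [0, 0, 0, 0, 0, -0.5, 0.5]], squeeze=5)

```text
time: 10.45
ee_pos: [0.5008, -0.2015, 0.085]
eef_rot: [0.07, 0.998, 0.0, -0.0]
ft_force: [0.4, 1.1, 0.4]
width: 0.061
grip_force: 0.0
```

Call:
jog_arm(plan=[[0, 0, 0, 0, 0, -15, 0.5], [0, 0, 0, 0, 0, -35, 0.5], [0, 0, 0, 0, 0, -60, 0.5], [0, 0, 0, 0, 0, -85, 0.5], [0, 0, 0, 0, 0, -105, 0.2], [0, 0, 0, 0, 0, -115, -0.2], [0, 0, 0, 0, 0, -115, -0.6], [0, 0, 0, 0, 0, -115, -1], [0, 0, 0, 0, 0, -115, -1], [0, 0, 0, 0, 0, -115, -1]])

```text
time: 11.45
ee_pos: [0.5004, -0.2014, 0.1991]
eef_rot: [0.07, 0.998, 0.0, -0.001]
ft_force: [-0.4, 0.6, -0.1]
width: 0.0251
grip_force: 0.0
```

```bash
python3 -c "
from h import *
go([517,-82.5,150],-8)
a=snap('scene','s5')
A=cv2.resize(a['image'][150:225,230:320,::-1],None,fx=8,fy=8,interpolation=3)
cv2.imwrite('pics/c5.png',A)
W=cloud(a);X=W[150:215,235:300].reshape(-1,3)
im=a['image'][150:215,235:300].reshape(-1,3).astype(int)
m=(im[:,0]-im[:,2]>45)&(X[:,2]>.085)&(X[:,2]<.14)&(X[:,1]<-.15)
H=X[m];print(len(H),np.percentile(H[:,2],[5,50,90,98]),H[H[:,2]>np.percentile(H[:,2],60)].mean(0))
b=X[(X[:,2]>.123)&(X[:,2]<.137)&(abs(X[:,1]+.083)<.03)];print('plunger',b.mean(0),np.median(b[:,2]))"
```

```text
at [ 500.4 -201.4  199.1] turn [-0.     -0.0016 -0.0002] shift [  0.  120.   49.1] F [-0.4  0.6 -0.1] w 0.0251 g 0.0 t 11.45
106 [0.11154714 0.11963534 0.12395492 0.12609202] [ 0.50382064 -0.20072806  0.12278341]
plunger [ 0.52027742 -0.08559641  0.12978864] 0.12993410330343313
```

View pics/c5.png

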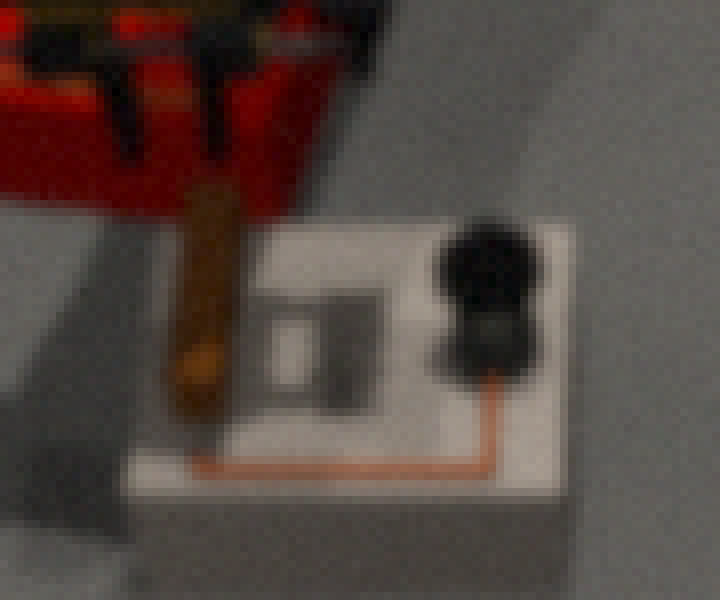

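The spreader is home and upright, with its handle top at about 0.12 m. Next I'll move the closed fingers over the plunger.

Call:
jog_arm(plan=[[0, 0, 0, 0, 15, 0, -1], [0, 0, 0, 0, 45, 0, -1], [0, 0, 0, 0, 80, 0, -1], [0, 0, 0, 0, 110, 5, -1], [0, 0, 0, 0, 120, 20, -1], [0, 0, 0, 0, 120, 40, -1], [0, 0, 0, 0, 120, 55, -1], [0, 0, 0, 0, 120, 60, -1], [0, 0, 0, 0, 120, 60, -1], [0, 0, 0, 0, 120, 60, -1]])

```text
time: 12.5
ee_pos: [0.5179, -0.0829, 0.1406]
eef_rot: [0.07, 0.998, 0.0, 0.0]
ft_force: [0.2, -1.1, 0.7]
width: 0.0003
grip_force: 0.0
```

```bash
python3 -c "
from h import *
go([517.5,-82.7,112],-8)"
```

```text
at [517.9 -82.9 140.6] turn [ 0.0001  0.0006 -0.0004] shift [ 0.4  0.1 28.6] F [ 0.2 -1.1  0.7] w 0.0003 g 0.0 t 12.5
```

Call:
jog_arm(plan=[[0, 0, 0, 0, 0, 5, -1], [0, 0, 0, 0, 0, 10, -1], [0, 0, 0, 0, 0, 14, -1], [0, 0, 0, 0, 0, 18, -1], [0, 0, 0, 0, 0, 22, -1], [0, 0, 0, 0, 0, 26, -1], [0, 0, 0, 0, 0, 28, -1], [0, 0, 0, 0, 0, 28, -1]])

```text
time: 13.3
ee_pos: [0.518, -0.0827, 0.1125]
eef_rot: [0.07, 0.998, 0.0, 0.0]
ft_force: [-0.6, -0.4, 8.9]
width: 0.0008
grip_force: 4.1
```

Call:
jog_arm(plan=[[0, 0, 0, 0, 0, 1, -1], [0, 0, 0, 0, 0, 1.5, -1], [0, 0, 0, 0, 0, 1.5, -1]])

```text
time: 13.6
ee_pos: [0.5181, -0.0827, 0.1123]
eef_rot: [0.07, 0.998, 0.001, 0.001]
ft_force: [-7.5, 2.0, 23.6]
width: 0.0005
grip_force: 11.5
```

The force is 24 N, well above the spring's 9 N, so the plunger is on its stop. Now back up and clear.

Call:
jog_arm(plan=[[0, 0, 0, 0, 0, 0, -1], [0, 0, 0, 0, 0, -5, -1], [0, 0, 0, 0, 0, -12, -1], [0, 0, 0, 0, 0, -22, -1], [0, 0, 0, 0, 0, -45, -1], [0, 0, 0, 0, 0, -80, -1], [0, 0, 0, 0, 0, -120, -1], [0, 0, 0, 0, 0, -150, -1], [0, 0, 0, 0, 0, -150, -1], [0, 0, 0, 0, 0, -150, -1]])

```text
time: 14.6
ee_pos: [0.5175, -0.0826, 0.2605]
eef_rot: [0.07, 0.998, 0.0, 0.0]
ft_force: [-1.1, -0.1, -1.3]
width: 0.0006
grip_force: 0.0
```

```bash
python3 -c "
from h import *
go([517,-82.5,150],-8)
a=snap('scene','s6')
W=cloud(a);X=W[150:215,235:300].reshape(-1,3)
b=X[(X[:,2]>.1)&(X[:,2]<.14)&(abs(X[:,1]+.083)<.03)];print('plunger',len(b),np.median(b[:,2]))
cv2.imwrite('pics/c6.png',cv2.resize(a['image'][90:290,160:460,::-1],None,fx=2.6,fy=2.6,interpolation=3))"
```

```text
at [517.5 -82.6 260.5] turn [ 0.0004  0.0002 -0.    ] shift [  0.5  -0.  110.5] F [-1.1 -0.1 -1.3] w 0.0006 g 0.0 t 14.6
plunger 135 0.1297789712338584
```

View pics/c6.png

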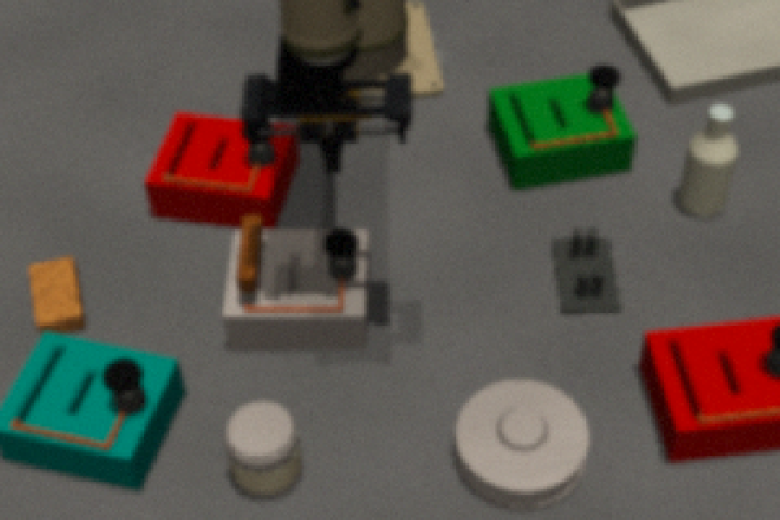

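The spreader stands in the long slot (crop (250,255)), the plunger is back up at 130 mm (crop (341,245)), the rest is empty and the other things haven't moved.

```bash
python3 -c "
from bench import order
print(order.close_job())"
```

```text
the job is handed in; nothing more can be done
None
```

The job is handed in: the spreader is fully home in the long slot, the plunger was pressed to its stop and is back up, the bystanders stayed where they were, and it took about 15 s of the 61 s allowed.

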